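# Close the plate press, release its safety catch and hold the lever down

## Task

The small hand press holds a loaded well plate, but its tray was left partly out. First push the tray fully home; then flip the red safety catch outward, well clear of the lever; and only then take the lever by the black grip of its cross-bar, pull it forward and down to its stop, and finish while still holding it there against its spring. Do not force the lever while the catch or the tray is still in the way, and leave the bottle, the vial and the dish where they stand.

Things in the scene. Friction and masses are not known exactly. Their poses are not given: they have to be found in the camera images.
- press: White hand press for well plates, fixed. Origin on the worktop under it; x axis points from its front (tray side) to its rear, y to its left, z up. Head: x -30 to +100 mm, y +-92 mm, top at z 100 mm; a steel ram on it (24 mm thick, x +20, y 0) reaches z 126 mm. In front of the head are only the tray and the 12 mm high base.
- tray (a joint): How far the tray is out, in m: 0 fully home (hard stop), up to 0.075; it slides out along the press's -x. About 2 N of friction, no spring: it stays where it is left.
- tray_lip (a point): Centre of the front face of the black pull lip (80 mm wide, 12 mm high), the foremost part of the tray's grey upright front plate (150 mm wide, z 15 to 75 mm; the lip stands 8 mm proud). 68 mm above the worktop; moves with the tray; 85 mm in front of the press's origin when home. Axes as the press's.
- catch (a joint): Angle of the red safety catch, rad: about 0 (up to 0.1) upright, blocking the lever; grows as it tips outward to the press's left (+y), to its stop at 1.3. Very light (pushed with less than 1 N); it falls to the stop by itself once well past half way.
- catch_tab (a point): Point in the upright red tab of the catch (26 mm along x, 8 mm thick along y, top at z 160 mm), 45 mm above its hinge. The hinge runs along the press's x at x -13, y +105, z 100 mm. Inward of the tab, over the head, is free space: push it outward from there. A red bar from the tab back to the left lever arm stops the lever. Axes as the press's at joint 0.
- lever (a joint): Angle of the lever, rad: 0 home, leaning 0.5 rad back from upright; grows as the cross-bar is pulled to the front (press's -x), over the top and down to the hard stop at 1.1 rad (0.6 rad in front of upright). A spring drives it back to 0: about 3 N at the bar at the start, 8 N at the stop. While the catch is upright the lever moves less than 0.1 rad.
- lever_pivot (a point): Middle of the lever's pivot axis, which runs along the press's y; 20 mm behind the press's origin (x +20 mm), 75 mm above the worktop. It turns with the lever.
- grip_centre (a point): Centre of the lever's cross-bar, 130 mm from the pivot axis. The bar runs along the press's y between two flat steel arms at y -105 and +105 mm; its middle 120 mm is a round black grip 18 mm in diameter, free to turn within the fingers as the lever swings.
- lever_grip: The cross-bar of the lever with its black grip; origin at its centre (same point as grip_centre).
- bottle_centre (a point): Bystander: clear bottle with an orange cap, 69 mm in diameter and 135 mm tall, standing to the right of the press; point half-way up.
- vial_centre (a point): Bystander: small glass vial with a white cap, 23 mm in diameter and 44 mm tall, standing to the left of the press; point half-way up.
- dish_centre (a point): Bystander: flat round dish with a lid, 89 mm in diameter and 15 mm tall, lying to the left of the press; point at its centre.

How it is judged:
By the outcome, as a careful person would: the job done as asked, in the order asked, and still so for the second after the job is handed in, while the arm keeps its last pose, push and grip.
It also fails if it takes over 58 s, if anything falls off the work surface, if the arm or the gripper's body presses on something with over 40 N, if the wrist force passes 120 N, or if a joint passes its speed limit or range.

## Robot

A 6-joint arm with a two-finger parallel gripper is mounted at the origin on a cart in front of the work surface, level with it; the furniture and walls round the work are solid. World frame = base frame: x ahead of the robot, y to its left, z up, the work surface at z = 0. Lengths are in mm, angles in rad, forces in N, time in s.
With the tool pointing down it reaches from about 300 to 775 mm from the base axis. Payload 14.6 kg.
Tool frame: the origin (TCP) lies at the very end of the fingers, on their centre line; the grasp point (between the pads) lies 19 mm behind it; z points along the fingers, y is the direction in which the jaws open and shut (so a half turn about z gives the same grasp; the last joint's range is limited). The gripper opens to 94 mm and grips with 3 to 60 N. Pads are 16 mm wide; open, the fingers measure 119 mm over their backs; the gripper's body (75 mm by 177 mm) begins 78 mm behind the grasp point.
Start: joints at [1.107, 0.3, 1.521, -0, 1.321, -0.067], TCP at [212.554, 507.257, 205.446] pointing down, gripper open.
Joint ranges: [-3.03, 3.03], [-0.79, 2.21], [0.23, 2.52], [-1.04, 4.18], [0, 3.07], [-2.55, 2.55]. Speed limits (rad/s): [2.22, 2.22, 2.57, 3.14, 3.14, 3.14].

## Interface

Orientations are given as [roll, pitch, yaw] about the fixed x, y, z axes, in that order (R = Rz(yaw) Ry(pitch) Rx(roll)).
In Python, from station import * gives the robot as it stands. The module is installed in compiled form; this text tells all that it offers.
- The arm moves only by the shell command python3 -m jog 'ROWS' [FORCE]. ROWS is JSON, one flat list of numbers, 5 for each row, row after row: the shift along the tool's x, y, z each as a share of 300 mm, from -1 to 1, then the turn about the tool's z as a share of pi rad, from -1 to 1, then the opening, from -1 (shut) to 1 (fully open). In form: [dx, dy, dz, twist, claw, dx, dy, dz, twist, claw, ...]. A call has 1 to 10 rows; each row shifts and turns the commanded pose from where the row before left it, along the tool's axes as they then stand; what a row does not reach is not made up. A row lasts 1/12 s, in which the tool goes at most 41.7 mm and 7.16 degrees, less where a joint would pass 70% of its speed; a pose out of reach is approached as far as the arm can. A call with a number of a shift or a turn outside -1 to 1 is refused whole. A call with a gripper value outside its range is refused whole. The fingers move at their own pace and stop on an object; FORCE is the grip in N (left out, the last holds). Time passes only in rows, so rows that do not move let the fingers close. It gives the time, the measured TCP pose, the force and the opening at its end, in the units of the state.
- observe(): the state, without advancing time (a new reading comes with each control period).
- read_camera(name): name is "side" or "top" or "wrist"; returns the picture (420x560x3 uint8, red, green, blue); there is no depth.
- camera_params(name): a dict with "vertical_fov" (degrees; the focal length in pixels is half the picture's height over the tangent of half this angle, whatever the lens; pixels are square), "cx", "cy" (the principal point, pixels), "T" (4x4, takes a point from camera to world coordinates). Camera axes: x right, y down, z forward; pixel columns grow to the right and rows downward; lengths in mm; the calibration is good to about 2 mm. The wrist camera is an equidistant fisheye: a pixel r from the principal point sees the ray r / f radians off the axis. A picture is of the moment at which its call begins: read the wrist's pose just before it. camera_params takes no time and is no camera call; for the wrist camera it gives the pose at the moment of the call.
- sign_off(): hands the job in, once; it reports no verdict.
Trained networks look in the newest picture that a camera, given by its name, has taken for a name from the list of things; names that differ only in an ending like _2 or _b are one class to them, and where a whole thing is asked for, a point or a joint stands for the part that bears it (a point fixed in the world has none). Each returns a list of dicts, best first, with "conf" (0 to 1); they miss things now and then, are a little off and sometimes report something else, mostly with a low value. They report only what shows in the picture. A call takes as long as a camera call.
- recognise(camera, target): "xyz" ([x, y, z] in mm, in the coordinates of the camera as it stood for that picture, good to about 4 mm: the middle of the surface that is visible of it).
- cut_out(camera, target): "mask" (420x560 bool, what is visible of it).
- tip_of(camera, target): "xyz" ([x, y, z] in mm, in the coordinates of the camera as it stood for that picture, good to about 4 mm: a listed point, or the origin of a listed thing).
The state is a dict: "time_s": time; "joint_positions": joint angles; "qvel": joint speeds; "joint_torque": joint torques, N m; "tool_pos": TCP position; "tool_rot": TCP orientation; "wrist_force": force on the tool from outside, world axes, zero at the start; "torque": the same for the moment, N m; "finger_gap": finger opening in mm.
Only numpy, scipy, OpenCV 4.12 (cv2) and the standard library are available. Lean on these libraries where they do the work, as an engineer would, in place of code of your own. Each camera call takes 0.05 s, during which the arm holds its last target.

## Working session

There is one attempt and no reset: what is moved stays moved. The work goes in short steps, Python scripts to look and compute and a shell command to move; the robot and the scene stay as the last step left them, time stands still between calls to the robot, and variables do not carry over. Pictures are saved under pics/ and viewed, and the job is handed in when it is done.

```bash
mkdir -p pics
cat > h.py <<'E'
from station import *
import numpy as np, cv2
def w(cam,p):
    T=np.array(camera_params(cam)["T"]); return (T@np.append(p,1))[:3]
def save(cam,n):
    im=read_camera(cam); cv2.imwrite(f'pics/{n}.png',cv2.cvtColor(np.asarray(im),cv2.COLOR_RGB2BGR)); return im
E
python3 - <<'E'
from h import *
np.set_printoptions(precision=1,suppress=True)
for c in ["side","top"]:
    save(c,c+'0'); 
    for t in ["press","tray_lip","catch_tab","lever_pivot","grip_centre","bottle_centre","vial_centre","dish_centre"]:
        r=tip_of(c,t)
        print(c,t,[(round(d['conf'],2),w(c,d['xyz'])) for d in r[:2]])
s=observe();print(s['time_s'],s['tool_pos'],s['tool_rot'],s['wrist_force'],s['finger_gap'])
for c in ["side","top","wrist"]:
  p=camera_params(c);print(c,p['vertical_fov'],p['cx'],p['cy'],np.array(p['T']))
E
```

```text
side press [(0.81, array([583.8,   2.2,  -4.8]))]
side tray_lip [(0.69, array([468.5,  29.2,  66.2]))]
side catch_tab [(0.86, array([593.4, 102.5, 147.1]))]
side lever_pivot []
side grip_centre [(0.7, array([663.3, -24. , 190.2])), (0.65, array([582.3,  -0.9,  -2.3]))]
side bottle_centre [(0.89, array([ 576.6, -209.7,   68.3])), (0.71, array([466.4,  30.1,  63.8]))]
side vial_centre [(0.52, array([583.6, 231.3,  19.1]))]
side dish_centre [(0.91, array([675.6, 248.8,  14. ]))]
top press [(0.77, array([583.2,  -0.4,  -2.6]))]
top tray_lip [(0.71, array([469.1,  29.1,  66.4])), (0.16, array([665.9, -21. , 189.9]))]
top catch_tab [(0.54, array([597.9, 109.7, 146.2]))]
top lever_pivot []
top grip_centre [(0.61, array([663.1, -18.5, 190. ]))]
top bottle_centre [(0.63, array([ 583.4, -201. ,   70.2])), (0.54, array([666.5, -21.6, 184.7]))]
top vial_centre [(0.46, array([584.6, 233.1,  20.3]))]
top dish_centre [(0.86, array([677.8, 243.3,  11.8]))]
0.9 [212.5 507.3 205.5] [3.1 0.  2.7] [ 0.3  0.1 -0.8] 93.87918621150959
side 43.01896520481097 272.8499021245001 204.80365876324203 [[  -1.    -0.     0.1  514.6]
 [  -0.1    0.4   -0.9 1292.6]
 [   0.    -0.9   -0.4  703. ]
 [   0.     0.     0.     1. ]]
top 52.98785326624505 281.5529677443598 210.27515461788306 [[   0.    -1.     0.1  473.1]
 [  -1.    -0.     0.    63.4]
 [  -0.    -0.1   -1.  1086.6]
 [   0.     0.     0.     1. ]]
wrist 65.70646984690485 280.9283736445016 211.67304443874568 [[  0.4   0.9   0.3 135.3]
 [  0.9  -0.4  -0.1 539.6]
 [  0.    0.3  -1.  383.4]
 [  0.    0.    0.    1. ]]
```

View pics/side0.png

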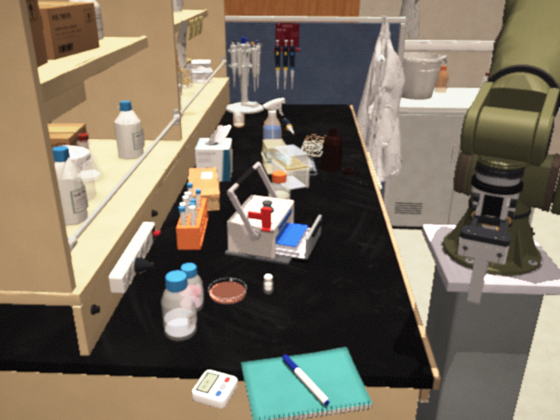

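View pics/top0.png

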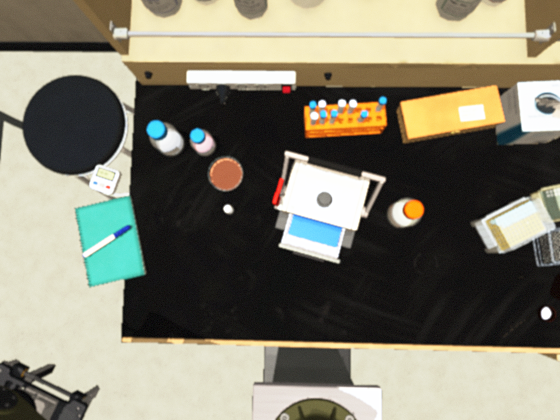

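The side picture shows the press with the red catch upright at about (266,214), and the tray out to the right around (300,240). In the top picture the press is at about (325,195), with the lever bar at the back. The vial is at (228,209), the dish at (226,173) and the bottle at (405,212). Next I fit the press pose from the network points and turn the tool so that its y axis lies along the press's x.

```bash
cat >> h.py <<'E'
from scipy.optimize import least_squares
def fit(obs):
    # obs list of (name, world xyz); unknown X,Y,yaw,tray
    L={'press':(0,0),'catch_tab':(-13,105),'grip_centre':(20+130*np.sin(.5),0),'tray_lip':(-85,0)}
    def f(p):
        c,s=np.cos(p[2]),np.sin(p[2]);o=[]
        for n,q in obs:
            l=np.array(L[n],float)
            if n=='tray_lip': l[0]-=p[3]
            o+=[p[0]+c*l[0]-s*l[1]-q[0],p[1]+s*l[0]+c*l[1]-q[1]]
        return np.array(o)
    r=least_squares(f,[583,0,-.25,30],loss='soft_l1',f_scale=3); return r.x,f(r.x)
E
python3 - <<'E'
from h import *
np.set_printoptions(precision=3,suppress=True)
o=[('press',(583.8,2.2)),('press',(583.2,-.4)),('tray_lip',(468.5,29.2)),('tray_lip',(469.1,29.1)),('catch_tab',(593.4,102.5)),('catch_tab',(597.9,109.7)),('grip_centre',(663.3,-24)),('grip_centre',(663.1,-18.5))]
p,e=fit(o);print(p,e)
print(observe()['tool_rot'])
E
python3 -m jog '[0,0,0,0.038,-1,0,0,0,0.038,-1,0,0,0,0.038,-1,0,0,0,0.038,-1,0,0,0,0.038,-1,0,0,0,0.038,-1,0,0,0,0.038,-1,0,0,0,0.038,-1,0,0,0,0.038,-1,0,0,0,0.038,-1]' 20
```

```text
[583.251   0.319  -0.247  33.027] [-0.549 -1.881  0.051  0.719  0.313 -0.001 -0.287  0.099  2.939  2.808
 -1.561 -4.392 -0.226  4.174 -0.026 -1.326]
[3.142 0.    2.745]
time_s: 1.73
tool_pos: [212.6, 507.3, 205.4]
tool_rot: [3.142, -0.0, 1.545]
wrist_force: [-0.2, 0.3, 0.6]
finger_gap: 30.7
```

```bash
python3 -m jog '[0,0,0,0.035,-1,0,0,0,0.035,-1,-0.08,0.065,0,0,-1,-0.08,0.065,0,0,-1,-0.08,0.065,0,0,-1,-0.08,0.065,0,0,-1,-0.08,0.065,0,0,-1,-0.08,0.065,0,0,-1,-0.08,0.065,0,0,-1,-0.08,0.065,0,0,-1]'; python3 -m jog '[-0.08,0.065,0,0,-1,-0.08,0.065,0,0,-1,-0.08,0.065,0,0,-1,-0.08,0.065,0,0,-1,-0.08,0.065,0,0,-1,-0.08,0.065,0,0,-1,-0.08,0.065,0,0,-1,0,0,0,0,-1]'
cat >> h.py <<'E'
P=np.array([583.25,.32]);YAW=-.247
def local(q):
    c,s=np.cos(YAW),np.sin(YAW); d=np.array(q[:2])-P
    return np.array([c*d[0]+s*d[1],-s*d[0]+c*d[1],q[2]])
def rep():
    s=observe(); print('t',s['time_s'],'local',local(s['tool_pos']).round(1),'yaw',round(s['tool_rot'][2],3),'F',np.round(s['wrist_force'],1),'gap',round(s['finger_gap'],1))
E
python3 - <<'E'
from h import *
rep()
save('wrist','w1')
for t in ["press","tray_lip","catch_tab","grip_centre"]:
    print(t,[(round(d['conf'],2),local(w('wrist',d['xyz'])).round(1)) for d in tip_of('wrist',t)[:2]])
E
```

```text
time_s: 2.57
tool_pos: [318.8, 282.4, 205.6]
tool_rot: [3.141, -0.0, 1.331]
wrist_force: [1.4, 0.6, -0.5]
finger_gap: 0.4
time_s: 3.23
tool_pos: [412.7, 84.7, 205.5]
tool_rot: [3.141, 0.0, 1.328]
wrist_force: [0.2, -0.1, 0.4]
finger_gap: 0.4
t 3.2333 local [-186.    40.1  205.5] yaw 1.328 F [ 0.2 -0.1  0.4] gap 0.4
press [(0.63, array([-2.1,  1. , -2.3]))]
tray_lip [(0.65, array([-127.6,    3.9,   64.8]))]
catch_tab [(0.92, array([-12.3, 107.6, 144.1])), (0.19, array([-2.8,  1.7,  1.3]))]
grip_centre []
```

View pics/w1.png

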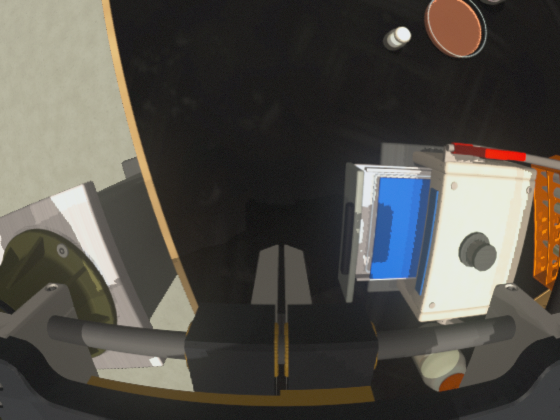

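The fingers are shut. The lip shows at about (348,240), in front of the blue plate, and the catch's red tab is at (465,149). Now I go down in front of the lip.

```bash
python3 -m jog '[-0.022,0,0.086,0,-1,-0.022,0,0.086,0,-1,-0.022,0,0.086,0,-1,-0.022,0,0.086,0,-1,-0.022,0,0.086,0,-1,-0.022,0,0.086,0,-1,0,0.04,0,0,-1,0,0.04,0,0,-1,0,0,0,0,-1]'
python3 - <<'E'
from h import *
rep()
E
```

```text
time_s: 4.23
tool_pos: [426.2, 44.5, 50.6]
tool_rot: [3.141, -0.0, 1.332]
wrist_force: [-0.2, 0.3, -0.3]
finger_gap: 0.7
t 4.2333 local [-163.     4.4   50.6] yaw 1.332 F [-0.2  0.3 -0.3] gap 0.7
```

```bash
python3 -m jog '[-0.01,0.03,0,0,-1,0,0.03,0,0,-1,0,0.03,0,0,-1,0,0.03,0,0,-1,0,0.03,0,0,-1,0,0.02,0,0,-1,0,0,0,0,-1]'
python3 - <<'E'
from h import *
rep()
E
```

```text
time_s: 4.82
tool_pos: [475.1, 28.6, 50.6]
tool_rot: [3.141, -0.0, 1.331]
wrist_force: [-0.9, 0.4, -0.4]
finger_gap: 0.3
t 4.8167 local [-111.8    1.    50.6] yaw 1.331 F [-0.9  0.4 -0.4] gap 0.3
```

```bash
python3 -m jog '[0,0.01,0,0,-1,0,0.01,0,0,-1,0,0.01,0,0,-1,0,0,0,0,-1]';python3 -m jog '[0,0.008,0,0,-1,0,0.008,0,0,-1,0,0,0,0,-1]'
python3 - <<'E'
from h import *
rep()
save('side','s2')
for c in ['side','top']:
  save(c,c+'2')
  for t in ["tray_lip","press"]:
    print(c,t,[(round(d['conf'],2),local(w(c,d['xyz'])).round(1)) for d in tip_of(c,t)[:2]])
E
```

```text
time_s: 5.15
tool_pos: [483.0, 26.7, 50.6]
tool_rot: [3.142, 0.0, 1.331]
wrist_force: [-0.5, -0.2, 0.2]
finger_gap: 0.4
time_s: 5.4
tool_pos: [487.7, 25.5, 50.7]
tool_rot: [3.141, -0.0, 1.331]
wrist_force: [0.0, 0.1, -0.2]
finger_gap: 0.7
t 5.4 local [-98.8   1.1  50.7] yaw 1.331 F [ 0.   0.1 -0.2] gap 0.7
side tray_lip [(0.58, array([-86.4,  -2.7,  63.5]))]
side press [(0.79, array([-3.7,  0.8, -6.1]))]
top tray_lip []
top press [(0.69, array([-2.5, -0.5, -2.8]))]
```

```bash
python3 -m jog '[0,0.006,0,0,-1,0,0.006,0,0,-1]';python3 -m jog '[0,0.005,0,0,-1,0,0.005,0,0,-1]';python3 -m jog '[0,0.005,0,0,-1]'
```

```text
time_s: 5.92
tool_pos: [490.8, 24.8, 50.7]
tool_rot: [-3.141, 0.0, 1.331]
wrist_force: [-1.5, -0.3, 1.6]
finger_gap: 0.7
time_s: 6.08
tool_pos: [491.1, 24.7, 50.6]
tool_rot: [-3.134, 0.001, 1.331]
wrist_force: [-35.4, 8.5, 30.3]
finger_gap: 0.4
time_s: 6.17
tool_pos: [491.1, 24.7, 50.5]
tool_rot: [-3.13, 0.001, 1.331]
wrist_force: [-47.8, 11.2, 39.8]
finger_gap: 0.5
```

The tray met its hard stop: force rose to about 48 N while the position held. I back off, rise and go over to the inner side of the catch.

```bash
python3 -m jog '[0,-0.04,0,0,-1,0,-0.08,0,0,-1,0,0,-0.12,0,-1,0,0,-0.12,0,-1,0,0,-0.12,0,-1,0,0,-0.12,0,-1,0,0,0,0,-1]'
python3 - <<'E'
from h import *
rep()
for c in ['side','top','wrist']:
  save(c,c+'3')
  for t in ["tray_lip","press","catch_tab","grip_centre"]:
    print(c,t,[(round(d['conf'],2),local(w(c,d['xyz'])).round(1)) for d in tip_of(c,t)[:2]])
E
```

```text
time_s: 6.75
tool_pos: [462.8, 32.3, 201.3]
tool_rot: [3.132, -0.002, 1.331]
wrist_force: [1.0, -0.0, 1.5]
finger_gap: 0.8
t 6.75 local [-124.6    1.5  201.3] yaw 1.331 F [ 1.  -0.   1.5] gap 0.8
side tray_lip []
side press [(0.66, array([ 0.3,  0.9, -1.9]))]
side catch_tab [(0.86, array([-13.2, 102.8, 145.5]))]
side grip_centre [(0.59, array([ 84.5,  -6.1, 186.3])), (0.56, array([ 93. ,  -1.5, 186. ]))]
top tray_lip [(0.93, array([-81.8,  -1.3,  68. ]))]
top press [(0.77, array([-0.7,  1.3, -5. ]))]
top catch_tab [(0.48, array([ -9.6, 106.3, 145.7]))]
top grip_centre [(0.95, array([ 83.1,  -1. , 187. ]))]
wrist tray_lip [(0.88, array([-86. ,  -1.2,  65.3]))]
wrist press [(0.7, array([ 0.9, -1.5, -2.6])), (0.67, array([ -7.1, 107. , 146. ]))]
wrist catch_tab [(0.91, array([-10.2, 105.6, 144.8])), (0.63, array([  46.1, -200.3,   66.2]))]
wrist grip_centre [(0.98, array([ 77.7,  -3.5, 188.6]))]
```

View pics/wrist3.png

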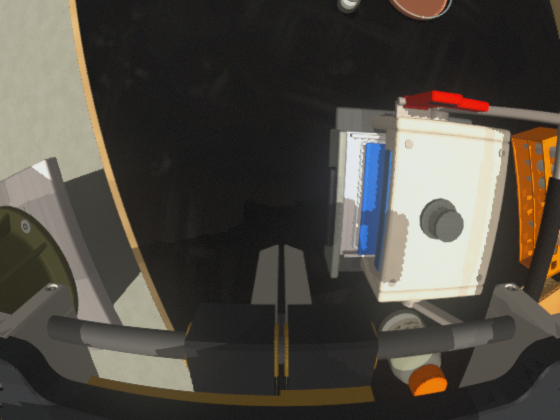

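View pics/side3.png

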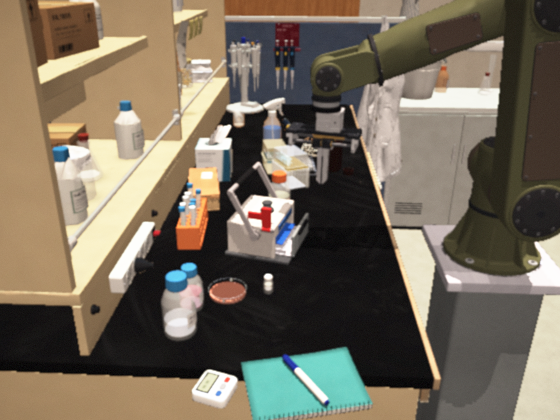

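The side and wrist pictures show the tray home. The lip is at about (333,205) in the wrist view and measures local x of about -84. The catch is still upright at (435,98) in the wrist view and (266,214) in the side view.

```bash
python3 -m jog '[0.049,0.092,0,0,-1,0.049,0.092,0,0,-1,0.049,0.092,0,0,-1,0.049,0.092,0,0,-1,0,0,0.07,0,-1,0,0,0.08,0,-1,0,0,0.08,0,-1,0,0,0,0,-1]'
python3 - <<'E'
from h import *
rep()
save('side','s4')
save('wrist','w4')
E
```

```text
time_s: 8.17
tool_pos: [579.5, 63.1, 121.0]
tool_rot: [-3.135, 0.002, 1.331]
wrist_force: [-0.0, -0.2, -0.6]
finger_gap: 0.5
t 8.1667 local [-19.   59.9 121. ] yaw 1.331 F [-0.  -0.2 -0.6] gap 0.5
```

View pics/w4.png

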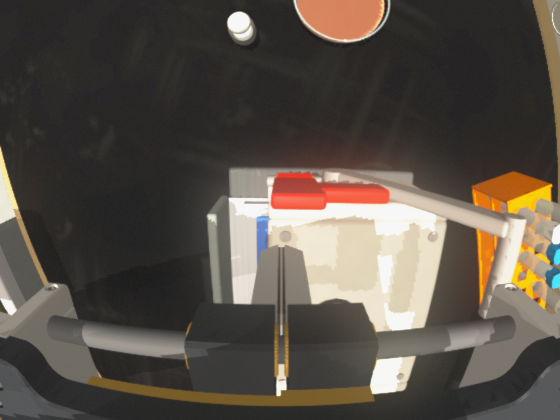

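The tab is at about (298,190) and the fingertips at about (282,250), inside it. I push outward.

```bash
python3 -m jog '[0,0.015,-0.015,0,-1,0.03,0,0,0,-1,0.04,0,0,0,-1,0.04,0,0,0,-1,0.04,0,0,0,-1,0.04,0,0,0,-1,0.04,0,0,0,-1,0.04,0,0,0,-1,0.03,0,0,0,-1,0,0,0,0,-1]'
python3 - <<'E'
from h import *
rep()
save('side','s5')
save('wrist','w5')
for c in ['side','wrist']:
    print([(round(d['conf'],2),local(w(c,d['xyz'])).round(1)) for d in tip_of(c,'catch_tab')[:2]])
E
```

```text
time_s: 9.1
tool_pos: [607.4, 151.4, 129.9]
tool_rot: [-3.141, -0.0, 1.333]
wrist_force: [-0.1, -0.4, -0.5]
finger_gap: 0.3
t 9.1 local [-13.6 152.4 129.9] yaw 1.333 F [-0.1 -0.4 -0.5] gap 0.3
[(0.65, array([-14.7, 144.9, 117.1]))]
[(0.7, array([-11.1, 145.5, 112.6]))]
```

View pics/w5.png

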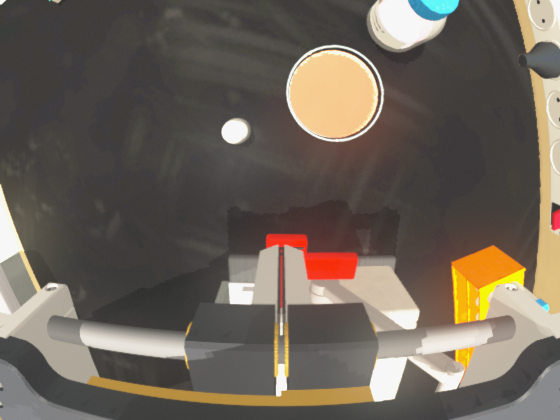

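View pics/s5.png

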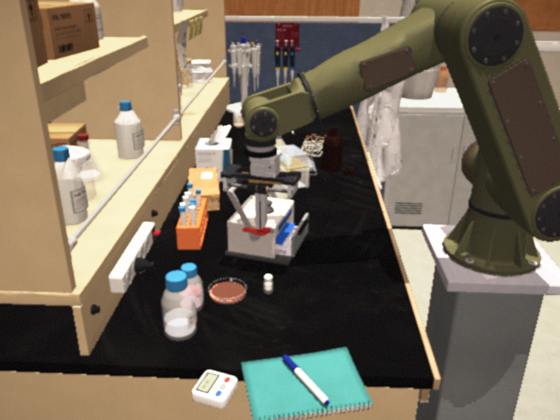

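The catch is tipped out. Its tab is at (286,240) in the wrist view and (258,230) in the side view, and the network puts it at y 145, z 113–117, which is about 1.25 rad. Now up, over the bar and opening about halfway.

```bash
python3 -m jog '[0,0,-0.09,0,-1,0,0,-0.09,0,-1,0,0,-0.09,0,-1,0,0,-0.08,0,-1,-0.1,0.063,0,0,0.1,-0.1,0.063,0,0,0.1,-0.1,0.063,0,0,0.1,-0.1,0.063,0,0,0.1,-0.1,0.063,0,0,0.1,0,0,0,0,0.1]' 35
python3 - <<'E'
from h import *
rep()
for c in ['side','wrist','top']:
    save(c,c+'6')
    for t in ['catch_tab','grip_centre','tray_lip']:
      print(c,t,[(round(d['conf'],2),local(w(c,d['xyz'])).round(1)) for d in tip_of(c,t)[:2]])
E
```

```text
time_s: 10.13
tool_pos: [664.1, -25.1, 234.6]
tool_rot: [-3.141, 0.001, 1.325]
wrist_force: [-0.1, 0.2, -0.4]
finger_gap: 36.8
t 10.1333 local [ 84.6  -4.8 234.6] yaw 1.325 F [-0.1  0.2 -0.4] gap 36.8
side catch_tab [(0.6, array([-16.1, 147.8, 114. ]))]
side grip_centre [(0.59, array([ 83.7,  -8.9, 192.3]))]
side tray_lip [(0.85, array([-83.1,  -0.9,  66.2]))]
wrist catch_tab [(0.76, array([-10. , 147.6, 112.7]))]
wrist grip_centre [(0.8, array([ 77.9,  -6.1, 188.8])), (0.42, array([ 83.6,   1.6, 190.2]))]
wrist tray_lip [(0.76, array([-89.5,   0.4,  68.1]))]
top catch_tab [(0.65, array([ -8.1, 147.5, 113.9]))]
top grip_centre []
top tray_lip []
```

View pics/wrist6.png

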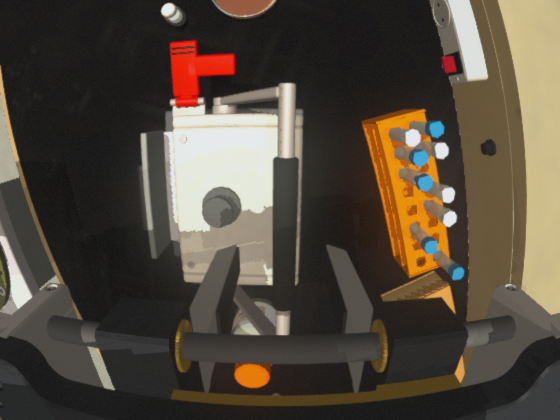

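View pics/side6.png

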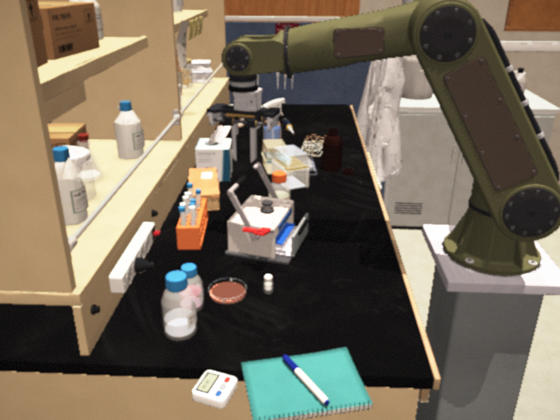

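The catch lies out flat, with its tab at (187,70) in the wrist view. The black grip runs along column 285, midway between the fingers at about (230,250) and (340,250). I descend and close.

```bash
python3 -m jog '[0,0,0.07,0,0.1,0,0,0.07,0,0.1,0,0,0.07,0,0.1,0,0,0,0,0.1]'
python3 - <<'E'
from h import *
rep()
E
python3 -m jog '[0,0,0,0,-1,0,0,0,0,-1,0,0,0,0,-1,0,0,0,0,-1,0,0,0,0,-1,0,0,0,0,-1,0,0,0,0,-1,0,0,0,0,-1]' 35;  python3 - <<'E'
from h import *
rep()
save('wrist','w7')
E
```

```text
time_s: 11.07
tool_pos: [661.8, -18.4, 167.7]
tool_rot: [-3.135, 0.001, 1.331]
wrist_force: [-0.9, 0.1, 0.0]
finger_gap: 51.8
t 11.0667 local [ 80.7   1.1 167.7] yaw 1.331 F [-0.9  0.1  0. ] gap 51.8
time_s: 11.73
tool_pos: [664.1, -18.8, 173.2]
tool_rot: [3.139, -0.0, 1.331]
wrist_force: [5.7, -1.5, 4.1]
finger_gap: 16.9
t 11.7333 local [ 83.1   1.3 173.2] yaw 1.331 F [ 5.7 -1.5  4.1] gap 16.9
```

View pics/w7.png

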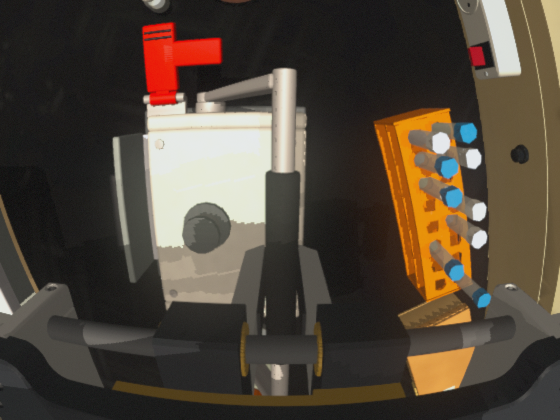

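The bar is held: gap 16.9 mm on the 18 mm grip, fingers at about (285,260) in the picture. I swing the lever along its arc in stages.

```bash
python3 -m jog '[0,-0.039,-0.019,0,-1,0,-0.041,-0.015,0,-1,0,-0.042,-0.011,0,-1,0,-0.043,-0.006,0,-1,0,0,0,0,-1]'
python3 - <<'E'
from h import *
rep()
p=local(observe()['tool_pos']);print('lever est',0.5-np.arctan2(p[0]-20,p[2]+19-75), np.hypot(p[0]-20,p[2]+19-75))
E
```

```text
time_s: 12.2
tool_pos: [615.7, -6.4, 190.3]
tool_rot: [3.136, -0.001, 1.331]
wrist_force: [6.1, 0.7, 10.5]
finger_gap: 16.9
t 12.2 local [ 33.1   1.4 190.3] yaw 1.331 F [ 6.1  0.7 10.5] gap 16.9
lever est 0.4029917167945846 134.90953622277206
```

```bash
python3 -m jog '[0,-0.043,-0.002,0,-1,0,-0.043,0.002,0,-1,0,-0.043,0.006,0,-1,0,-0.042,0.011,0,-1,0,0,0,0,-1]'
cat >> h.py <<'E'
def lev():
    p=local(observe()['tool_pos']);print('lever est',0.5-np.arctan2(p[0]-20,p[2]+19-75), np.hypot(p[0]-20,p[2]+19-75))
E
python3 - <<'E'
from h import *
rep();lev()
E
```

```text
time_s: 12.62
tool_pos: [565.4, 6.0, 184.0]
tool_rot: [3.137, -0.001, 1.332]
wrist_force: [6.1, 2.0, 9.1]
finger_gap: 17.0
t 12.6167 local [-18.7   1.2 184. ] yaw 1.332 F [6.1 2.  9.1] gap 17.0
lever est 0.7935490676388102 133.75211126464538
```

```bash
python3 -m jog '[0,-0.041,0.015,0,-1,0,-0.039,0.019,0,-1,0,-0.03,0.018,0,-1,0,0,0,0,-1]'
python3 - <<'E'
from h import *
rep();lev()
E
```

```text
time_s: 12.95
tool_pos: [533.9, 13.8, 168.0]
tool_rot: [3.137, -0.002, 1.331]
wrist_force: [7.6, 2.1, 7.3]
finger_gap: 17.3
t 12.95 local [-51.2   1.  168. ] yaw 1.331 F [7.6 2.1 7.3] gap 17.3
lever est 1.0663343489056292 132.6954936492358
```

```bash
python3 -m jog '[0,-0.011,0.007,0,-1,0,-0.005,0.004,0,-1,0,0,0,0,-1]'; python3 -m jog '[0,-0.005,0.004,0,-1,0,-0.003,0.002,0,-1,0,0,0,0,-1]' 50
python3 - <<'E'
from h import *
rep();lev()
E
```

```text
time_s: 13.2
tool_pos: [532.8, 14.1, 167.1]
tool_rot: [3.128, -0.003, 1.331]
wrist_force: [20.6, -0.8, 14.7]
finger_gap: 17.2
time_s: 13.45
tool_pos: [532.3, 14.3, 166.7]
tool_rot: [3.123, -0.003, 1.331]
wrist_force: [27.3, -2.8, 19.8]
finger_gap: 17.1
t 13.45 local [-52.9   1.1 166.7] yaw 1.331 F [27.3 -2.8 19.8] gap 17.1
lever est 1.0820973982721436 132.52751121488947
```

Force along the swing is 33 N, against a spring of about 8 N, and the position no longer moves: the lever is on its stop. Now I check the picture and whether the hold is steady.

```bash
python3 -m jog '[0,0,0,0,-1,0,0,0,0,-1,0,0,0,0,-1,0,0,0,0,-1,0,0,0,0,-1,0,0,0,0,-1,0,0,0,0,-1,0,0,0,0,-1]'
python3 - <<'E'
from h import *
rep();lev()
for c in ['side','wrist','top']:
    save(c,c+'8')
    for t in ['catch_tab','grip_centre','tray_lip','bottle_centre','vial_centre','dish_centre']:
      print(c,t,[(round(d['conf'],2),(w(c,d['xyz']) if 'centre' in t and t[0]!='g' else local(w(c,d['xyz']))).round(1)) for d in tip_of(c,t)[:1]])
rep()
E
```

```text
time_s: 14.12
tool_pos: [532.3, 14.3, 166.7]
tool_rot: [3.123, -0.003, 1.331]
wrist_force: [28.1, -1.8, 20.9]
finger_gap: 16.3
t 14.1167 local [-52.8   1.1 166.7] yaw 1.331 F [28.1 -1.8 20.9] gap 16.3
lever est 1.081739142673199 132.52234969521584
side catch_tab [(0.63, array([-13.2, 146. , 109.2]))]
side grip_centre [(0.65, array([-53.5,  -6.6, 181.5]))]
side tray_lip [(0.3, array([  48.4, -200.2,   63.3]))]
side bottle_centre [(0.58, array([ 578.3, -207.4,   67.3]))]
side vial_centre [(0.62, array([531.3,   7.1, 180.9]))]
side dish_centre [(0.6, array([682.3, 247.8,  10. ]))]
wrist catch_tab [(0.92, array([ -8.3, 145.9, 111.9]))]
wrist grip_centre [(0.73, array([-60.2,  -3.6, 181.7]))]
wrist tray_lip [(0.62, array([-85.4,   0.8,  65.9]))]
wrist bottle_centre []
wrist vial_centre []
wrist dish_centre []
top catch_tab [(0.88, array([ -8.7, 147.2, 113.3]))]
top grip_centre []
top tray_lip []
top bottle_centre [(0.71, array([ 578.2, -200.9,   70.3]))]
top vial_centre [(0.39, array([587.6, 232.4,  21.9]))]
top dish_centre [(0.82, array([673.8, 243.3,  12.6]))]
t 15.1667 local [-52.8   1.1 166.7] yaw 1.331 F [27.1 -4.1 20.4] gap 16.7
```

View pics/side8.png

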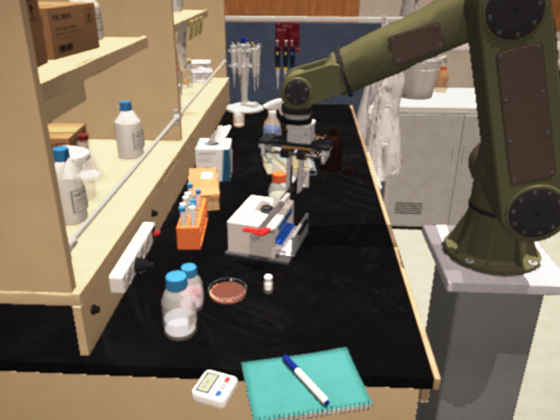

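View pics/wrist8.png

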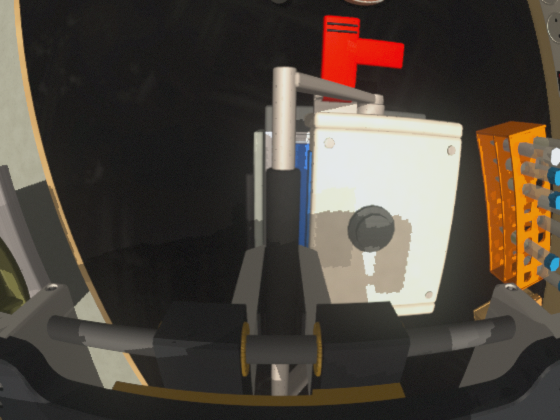

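The lever is forward and gripped. The bar is at about (285,220) in the wrist view, the catch lies out at (345,70), and the tray is home with the lip next to the head at (258,180). Over the last second the pose and force held steady, so I hand in.

```bash
python3 -c "
from station import *
print(sign_off())"
```

```text
the job is handed in; nothing more can be done
None
```

The job is done in the order asked and handed in at about 15 s. The lever is still held at its stop.

- **Tray:** I pushed the lip until it met the hard stop; the force rose to about 48 N with no further motion. The networks then put the lip 82–86 mm in front of the press origin, against 85 mm when home.
- **Catch:** I pushed it outward from inside. All three cameras now put the tab at y of about 146 mm, z of about 112 mm, which is roughly 1.25–1.3 rad, at its stop. The lever swung past it freely.
- **Lever:** I took it by the black grip and swung it along its arc to the stop. At the end it was held with a steady pull of about 34 N, against a spring of about 8 N. The finger gap was 16–17 mm on the 18 mm grip, and pose and force did not change for over 1 s before hand-in.

**Checks that disagreed or failed:**
- The lever angle worked out from the tool pose was 1.08 rad, not 1.10. That is within the calibration error, since the force and the blocked motion show the stop. The side camera put the grip at (-53.5, 181.5) mm in x and z, against an expected (-53.4, 182.3), but the wrist camera gave x -60.
- In the last look the side network reported the vial at the gripper, which is a false find; the top camera shows it in place. It also misplaced the tray lip, at low confidence, while the wrist camera shows it home.
- The bottle and dish were found within about 7 mm of where they started, and the vial (top camera) within about 3 mm. That is in line with the networks' scatter, and the arm never touched them.

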